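# Turn the repaired grinder's tray flag over to green

### The job

The orange angle grinder is repaired. With a fingertip, turn the status flag on the front rim of its tray from red to green: push it up from under the lip on the robot's side, swing it right over its hinge and press it down gently until it lies fully flat over the tray. Do not pinch or grip the flag, and leave the other two flags, the jobs in the trays and everything else on the bench as they are.

Things in the scene. Friction and masses are not known exactly. Their poses are not given: they have to be found in the camera images.
- grinder_flag (a joint): hinge of the flag on the angle grinder's tray, rad: 0 = level on the robot's side of the rim, red up; pi/2 = upright; 3.14 (end stop) = turned right over, level above the tray, green up. Starts at 0 to 0.2. A friction hinge: the flag stays at whatever angle it is left and does not fall by itself; about 2 N at the lip moves it. The flag weighs about 120 g.
- grinder_flag_lip (a point): middle of the black lip (a round edge bar, 3 mm radius, along the hinge) of the grinder tray's flag, 95 mm from the hinge axis; moves with the flag. Frame: y along the hinge, z out of the red face. Flag plate: 68 mm wide along the hinge, 7 mm thick (hinge axis in its middle plane), red face grinder_flag_c2, green face _c3, dark side edges _c4, _c5.
- grinder_flag_hinge (a point): middle of the flag's hinge axis, 88 mm above the bench, fixed to the tray. x level, from the hinge over the tray (where the flag must end up); y along the hinge; z up. A steel tongue 30 mm wide, underside 80 mm above the bench, supports the flag to 65 mm out, with a thin strut back to the tray wall; the outer 33 mm of the flag overhangs freely, open air below it to the bench.
- grinder_tray: grey sheet-steel job tray holding the angle grinder, 340 mm long (its x) by 180 mm wide (y), walls 75 mm high and 4 mm thick, fixed to the bench; origin on the bench under its middle line, 100 mm behind (+x of) the hinge axis; x pointing away from the robot. The flag hinges on the middle of its front (robot-side) rim.
- grinder: the repaired job: cordless angle grinder, orange body, black battery towards the robot, aluminium gear head and 115 mm disc at the far end; 265 mm long, 75 mm high, under the level of the flag, loose in its tray. Origin at its underside towards its robot-side end.
- motor: blue finned electric motor with a grey terminal box and a black fan cover, 190 mm long, 125 mm high, loose in another tray of the same kind. Origin at its underside towards its robot-side end.
- starter: vehicle starter motor, dark steel cylinder with aluminium nose and a smaller cylinder on top, 200 mm long, 98 mm high, loose in a third tray of the same kind. Origin at its underside towards its robot-side end.
- motor_flag_lip (a point): middle of the lip of the motor tray's flag, same kind of flag; it already shows green, lying over its tray or raised a little. Leave it.
- starter_flag_lip (a point): middle of the lip of the starter tray's flag, same kind of flag; it shows red, on the robot's side of its rim, level or raised a little. Leave it.
- spray_can: spray can with red label, 65 mm across, 190 mm high, standing on the bench; origin at its underside
- grease_jar: white jar with yellow lid, 60 mm across, 55 mm high, standing on the bench in the gap between two trays' flags; origin at its underside
- bearing: steel bearing ring, 62 mm across, 18 mm high, lying on the bench in the other gap; origin at its underside
- wrench: steel spanner 190 mm long lying flat on the bench in front of the trays, its x axis along it; origin at the underside of its middle
- screwdriver: screwdriver with yellow handle, 200 mm long, lying on the bench in front of the trays, its x axis along it; origin at the underside of its middle

How it is judged:
By the outcome, as a careful person would: the job done as asked, in the order asked, and still so for the second after the job is handed in, with the robot touching nothing.
It also fails if it takes over 48 s, if anything falls off the work surface, if the arm or the gripper's body presses on something with over 40 N, if the wrist force passes 120 N, or if a joint passes its speed limit or range.

### The arm

A 6-joint arm with a two-finger parallel gripper is mounted at the origin on the work surface. World frame = base frame: x ahead of the robot, y to its left, z up, the work surface at z = 0. Lengths are in m, angles in rad, forces in N, time in s.
With the tool pointing down it reaches from about 0.275 to 0.75 m from the base axis. Payload 10.2 kg.
Tool frame: the origin (TCP) lies on the centre line of the jaws, within the pads' length; the fingertips stand 8 mm ahead of it and the grasp point (between the pads) lies 11 mm behind it (arm.tcp_to_tips is the distance from the TCP to the fingertips, in m); z points along the fingers, y is the line along which they close (so a half turn about z gives the same grasp; the last joint's range is limited). The gripper opens to 85 mm and grips with 20 to 120 N. Pads are 22 mm wide; open, the fingers measure 114 mm over their backs; the gripper's body (76 mm by 85 mm) begins 54 mm behind the grasp point. The pads swing forward as they close: fully open they stand 13 mm farther back than shut.
Start: joints at [0.889, 0.313, 1.498, -0, 1.331, -0.223], TCP at [0.233, 0.471, 0.239] pointing down, gripper open.
Joint ranges: [-2.94, 2.94], [-0.97, 2.17], [0.19, 2.56], [-1.23, 4.37], [0.02, 3.11], [-2.88, 2.88]. Speed limits (rad/s): [2.39, 2.39, 3.01, 3.14, 3.14, 3.14].

### API

Orientations are given as a unit quaternion [x, y, z, w].
In Python, from station import arm gives the robot as it stands.
- The arm moves only by the tool step_arm, never from a script. Its arguments are lists of equal length, an entry for each row: "claw": the gripper's target within -1 to 1 (fully open at 1, half-way at 0, shut at -1); "translation": the shift along the tool's x, y, z in mm, a list of three; "turn": the turn about the tool's z in rad. A call has 1 to 12 rows; each row is the pose to reach, as a shift and turn from the pose commanded when the call began, along the tool's axes at that moment; what a row does not reach only later rows make up. A row lasts 1/10 s, in which the tool goes at most 50 mm and 8.59 degrees, less where a joint would pass 70% of its speed; a pose out of reach is approached as far as the arm can. A call with a gripper value outside its range is refused whole. The fingers move at their own pace and stop on an object; the grip force is fixed at half the most. Time passes only in rows, so rows that repeat a pose let the fingers close. It gives the time, the measured TCP pose, the force, the opening and the grip force at its end, in the units of the state.
- arm.get_obs(): the state, without advancing time (a new reading comes with each control period).
- arm.camera(name): name is "scene" or "top" or "wrist"; returns a dict with "frame" (420x560x3 uint8, red, green, blue), "z_map" (420x560 float32, m along the optical axis (not along the pixel's ray), 0 where there is no reading), "fx", "fy", "cx", "cy" (pixels), "R" (3x3) and "t" (3): a world point X has camera coordinates R X + t. Camera axes: x right, y down, z forward; pixel columns grow to the right and rows downward; lengths in m; the calibration is good to about 2 mm. A picture is of the moment at which its call begins.
- arm.close_job(): hands the job in; it is judged then, once.
Trained networks look in a picture, given as the dict that the camera call returned (one of the last four; its "shot" number tells which), for a name from the list of things; names that differ only in an ending like _2 or _b are one class to them, and where a whole thing is asked for, a point or a joint stands for the part that bears it (a point fixed in the world has none). Each returns a list of dicts, best first, with "score" (0 to 1); they miss things now and then, are a little off and sometimes report something else, mostly with a low value. They report only what shows in the picture. A call takes as long as a camera call.
- arm.search_frame(picture, label): "position" ([column, row] as shares, 0 to 1, of the picture: columns of its width, rows of its height, amid what is visible of it).
- arm.place_of(picture, label): "position" ([column, row] as shares, 0 to 1, of the picture: columns of its width, rows of its height: a listed point, or the origin of a listed thing).
The state is a dict: "t": time; "joint_positions": joint angles; "joint_velocities": joint speeds; "joint_torque": joint torques, N m; "position": TCP position; "ee_rot": TCP orientation; "wrist_force": force on the tool from outside, world axes, zero at the start; "wrist_torque": the same for the moment, N m; "opening": finger opening in m; "gripper_force": force on a finger pad.
Only numpy, scipy, OpenCV 4.12 (cv2) and the standard library are available. Lean on these libraries where they do the work, as an engineer would, in place of code of your own. Each camera call takes 0.05 s, during which the arm holds its last target. There are 200 camera calls.

## Working session

There is one attempt and no reset: what is moved stays moved. The work goes in short steps, Python scripts to look and compute and a tool call to move; the robot and the scene stay as the last step left them, time stands still between calls to the robot, and variables do not carry over. Pictures are saved under pics/ and viewed, at most 10 in all, crops included, and the job is handed in when it is done.

Besides the shell and the picture viewer there is one more tool, called after "Call:" as name(argument=value, ...) on one line, values as JSON. step_arm: Moves the arm, as the interface text tells. Its arguments: {"type":"object","properties":{"claw":{"type":"array","items":{"type":"number"}},"translation":{"type":"array","items":{"type":"array","items":{"type":"number"}}},"turn":{"type":"array","items":{"type":"number"}}},"required":["claw","translation","turn"]}

```bash
mkdir -p pics
cat > h.py <<'E'
import numpy as np, cv2
from station import arm
def px(p,pos): return pos[0]*560,pos[1]*420
def world(p,c,r,z=None):
    d=np.array([(c-p["cx"])/p["fx"],(r-p["cy"])/p["fy"],1.]); R=np.array(p["R"]);t=np.array(p["t"])
    o=-R.T@t; v=R.T@d
    if z is None:
        ri,ci=int(r),int(c); w=p["z_map"][max(0,ri-1):ri+2,max(0,ci-1):ci+2]; w=w[w>0]
        s=np.median(w) if len(w) else np.nan
    else: s=(z-o[2])/v[2]
    return o+v*s
def save(p,n): cv2.imwrite("pics/"+n,cv2.cvtColor(p["frame"],cv2.COLOR_RGB2BGR))
E
python3 - <<'E'
from h import *
np.set_printoptions(precision=3,suppress=True)
o=arm.get_obs(); print(o["t"],o["position"],o["ee_rot"],o["opening"])
ims=[]
for n in ["top","scene"]:
    p=arm.camera(n); ims.append(p["frame"])
    for l,f,z in [("grinder_flag_lip",arm.place_of,None),("grinder_flag_hinge",arm.place_of,.088),("grinder_tray",arm.place_of,0),("grinder",arm.place_of,None),("motor_flag_lip",arm.place_of,None),("starter_flag_lip",arm.place_of,None),("grease_jar",arm.place_of,0),("bearing",arm.place_of,0),("spray_can",arm.place_of,0),("wrench",arm.place_of,0),("screwdriver",arm.place_of,0)]:
        for d in f(p,l)[:3]:
            c,r=px(p,d["position"]); print(n,l,round(d["score"],2),int(c),int(r),world(p,c,r,z))
    save(p,n+"0.png")
E
```

```text
0.0 [0.232 0.47  0.239] [ 0.227  0.974 -0.001 -0.   ] 0.08559305482849447
top grinder_flag_lip 0.7 339 261 [ 0.438 -0.028  0.092]
top grinder_flag_lip 0.48 263 284 [0.384 0.142 0.024]
top grinder_flag_hinge 0.94 344 215 [ 0.54  -0.039  0.088]
top grinder_flag_hinge 0.61 426 170 [ 0.644 -0.228  0.088]
top grinder_tray 0.68 342 181 [ 0.635 -0.05   0.   ]
top grinder 0.72 254 170 [0.642 0.163 0.089]
top grinder 0.65 341 175 [ 0.638 -0.038  0.062]
top motor_flag_lip 0.86 254 180 [0.616 0.163 0.106]
top starter_flag_lip 0.78 440 268 [ 0.423 -0.285  0.002]
top starter_flag_lip 0.58 338 261 [ 0.439 -0.039  0.004]
top starter_flag_lip 0.38 403 302 [ 0.344 -0.191  0.009]
top grease_jar 0.96 383 251 [ 0.462 -0.15   0.   ]
top bearing 0.69 294 245 [0.475 0.067 0.   ]
top spray_can 0.72 164 239 [0.488 0.382 0.   ]
top spray_can 0.72 341 174 [ 0.653 -0.048  0.   ]
top spray_can 0.51 439 264 [ 0.432 -0.284  0.   ]
top wrench 0.97 401 302 [ 0.342 -0.189  0.   ]
top screwdriver 0.92 263 283 [0.386 0.141 0.   ]
top screwdriver 0.34 423 172 [ 0.661 -0.254  0.   ]
scene grinder_flag_lip 0.84 222 197 [ 0.459 -0.035  0.092]
scene grinder_flag_lip 0.41 281 247 [0.624 0.162 0.103]
scene grinder_flag_lip 0.26 275 300 [0.756 0.194 0.097]
scene grinder_flag_hinge 0.6 152 180 [ 0.422 -0.249  0.088]
scene grinder_tray 0.65 181 273 [ 0.642 -0.053  0.   ]
scene grinder 0.77 179 277 [ 0.661 -0.045  0.007]
scene motor_flag_lip 0.92 280 247 [0.625 0.16  0.102]
scene motor_flag_lip 0.34 188 201 [ 0.44  -0.14   0.055]
scene starter_flag_lip 0.87 153 178 [ 0.251 -0.377  0.   ]
scene grease_jar 0.55 185 223 [ 0.461 -0.147  0.   ]
scene grease_jar 0.49 392 267 [0.489 0.37  0.   ]
scene bearing 0.25 206 215 [ 0.408 -0.112  0.   ]
scene spray_can 0.89 393 268 [0.492 0.374 0.   ]
scene wrench 0.63 193 200 [ 0.345 -0.185  0.   ]
scene wrench 0.15 94 255 [ 0.643 -0.272  0.   ]
```

View pics/top0.png

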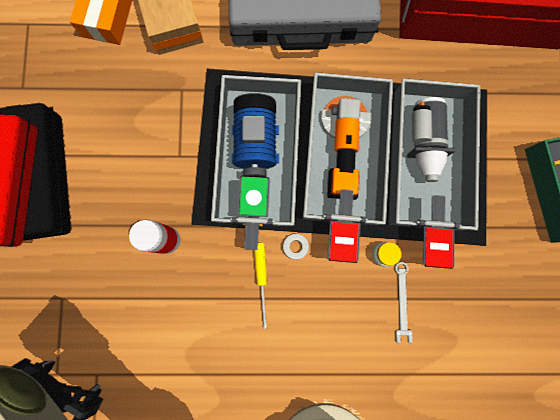

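View pics/scene0.png

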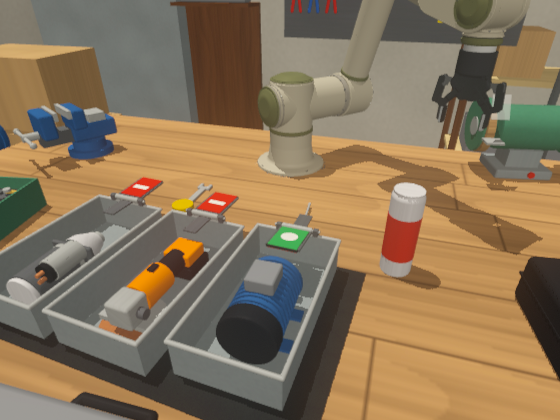

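The top view shows the red grinder flag at about (343,242), the starter flag at (440,247) and the green motor flag at (254,197). The networks' grinder lip and hinge points agree with it. Next I'll measure the flag from depth.

```bash
cat > flag.py <<'E'
from h import *
def cloud(p,mask):
    r,c=np.nonzero(mask&(p["z_map"]>0)); z=p["z_map"][r,c]
    X=np.stack([(c-p["cx"])/p["fx"]*z,(r-p["cy"])/p["fy"]*z,z],1)
    return (X-np.array(p["t"]))@np.array(p["R"])
E
python3 - <<'E'
from flag import *
np.set_printoptions(precision=4,suppress=True)
p=arm.camera("top"); f=p["frame"].astype(int)
m=(f[...,0]>110)&(f[...,1]<70)&(f[...,2]<70)
b=np.zeros_like(m); b[215:275,322:366]=1
P=cloud(p,m&b); P=P[(P[:,2]>.07)]
A=np.c_[P[:,:2],np.ones(len(P))]; k=np.linalg.lstsq(A,P[:,2],rcond=None)[0]
print(len(P),"plane",k,"res",np.std(A@k-P[:,2]))
rc=cv2.minAreaRect(P[:,:2].astype(np.float32)); print(rc); print(cv2.boxPoints(rc))
# black lip: dark pixels just in front of it
P2=cloud(p,b&(f.sum(2)<120)); print(len(P2)); P2=P2[P2[:,2]>.07]; print(P2.min(0),P2.max(0),P2.mean(0))
p=arm.camera("scene"); c=p["frame"][40:150,410:530]; cv2.imwrite("pics/grip.png",cv2.cvtColor(cv2.resize(c,None,fx=5,fy=5,interpolation=3),cv2.COLOR_RGB2BGR))
E
```

```text
858 plane [-0.0042  0.0027  0.0952] res 0.0017663601625806066
((0.48211243748664856, -0.03648829832673073), (0.05950210988521576, 0.08472569286823273), 85.58477783203125)
[[ 0.4376 -0.0629]
 [ 0.5221 -0.0694]
 [ 0.5266 -0.0101]
 [ 0.4422 -0.0036]]
187
[ 0.4372 -0.0833  0.0725] [0.5365 0.0049 0.0967] [ 0.5065 -0.0297  0.0837]
```

View pics/grip.png

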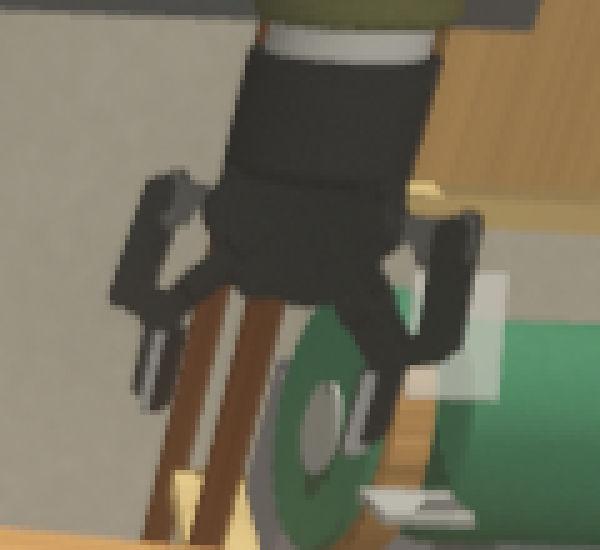

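The gripper picture shows the fingers pointing down with slim tips, and the flag is level. Next: shut the gripper, turn it to line up with the hinge and go in front of the lip.

Call:
step_arm(claw=[-1, -1, -1, -1, -1, -1, -1, -1, -1, -1, -1, -1], translation=[[-373, -374, 60], [-373, -374, 60], [-373, -374, 60], [-373, -374, 60], [-373, -374, 60], [-373, -374, 60], [-373, -374, 60], [-373, -374, 60], [-373, -374, 60], [-373, -374, 60], [-373, -374, 60], [-373, -374, 60]], turn=[-0.387, -0.387, -0.387, -0.387, -0.387, -0.387, -0.387, -0.387, -0.387, -0.387, -0.387, -0.387])

```text
t: 2.5
position: [0.4023, -0.0335, 0.1789]
ee_rot: [0.038, 0.999, -0.0, -0.0]
wrist_force: [0.5, 0.9, 0.0]
opening: 0.0
gripper_force: 0.0
```

Run:
```python
from flag import *
np.set_printoptions(precision=4,suppress=True)
o=arm.get_obs(); print(o["position"],o["ee_rot"],arm.tcp_to_tips)
p=arm.camera("wrist"); save(p,"w1.png"); f=p["frame"].astype(int)
for l,z in [("grinder_flag_lip",.088),("grinder_flag_hinge",.088)]:
    for d in arm.place_of(p,l)[:2]:
        c,r=px(p,d["position"]); print(l,d["score"],int(c),int(r),world(p,c,r,z),world(p,c,r))
m=(f[...,0]>110)&(f[...,1]<70)&(f[...,2]<70)
P=cloud(p,m); P=P[(abs(P[:,2]-.09)<.02)&(abs(P[:,1]+.036)<.06)]
if len(P)>50:
    print(len(P),P.mean(0)); rc=cv2.minAreaRect(P[:,:2].astype(np.float32)); print(cv2.boxPoints(rc),rc)
```

```text
[ 0.4023 -0.0335  0.1789] [ 0.0385  0.9993 -0.0003 -0.    ] 0.008
grinder_flag_hinge 0.77 281 376 [ 0.5369 -0.0424  0.088 ] [ 0.5319 -0.042   0.0934]
109 [ 0.4692 -0.0315  0.0915]
[[ 0.4362 -0.0644]
 [ 0.5199 -0.071 ]
 [ 0.5246 -0.0115]
 [ 0.4409 -0.0049]] ((0.48041465878486633, -0.037940818816423416), (0.05965021252632141, 0.08397481590509415), 85.47476196289062)
```

View pics/w1.png

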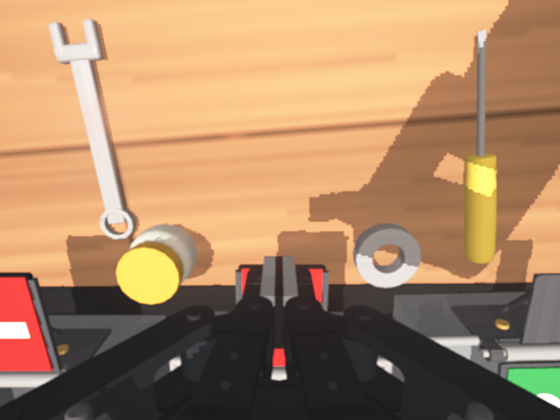

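The wrist view shows the red flag at (283,280) behind the shut fingers, with the hinge at (281,376). It agrees with the top view. I'll lower in front of the lip and creep in.

Call:
step_arm(claw=[-1, -1, -1, -1, -1, -1], translation=[[0, 0, 48], [0, 0, 93], [0, 0, 93], [-15, 0, 93], [-20, 0, 93], [-20, 0, 93]], turn=[0, 0, 0, 0, 0, 0])

```text
t: 3.25
position: [0.4222, -0.031, 0.0879]
ee_rot: [0.035, 0.999, -0.0, 0.001]
wrist_force: [0.2, -0.1, -0.9]
opening: -0.0002
gripper_force: 0.0
```

Call:
step_arm(claw=[-1, -1, -1], translation=[[-3, 0, 0], [-5, 0, 0], [-5, 0, 0]], turn=[0, 0, 0])

```text
t: 3.55
position: [0.4263, -0.0316, 0.0866]
ee_rot: [0.036, 0.999, -0.0, 0.0]
wrist_force: [-0.6, 0.4, 0.6]
opening: 0.0001
gripper_force: 0.0
```

Call:
step_arm(claw=[-1, -1, -1], translation=[[-2, 2, 0], [-3, 2, 0], [-3, 2, 0]], turn=[0, 0, 0])

```text
t: 3.85
position: [0.427, -0.0298, 0.0858]
ee_rot: [0.036, 0.999, 0.0, -0.003]
wrist_force: [-13.0, -4.5, 6.2]
opening: 0.0001
gripper_force: 6.1
```

Call:
step_arm(claw=[-1, -1, -1, -1, -1], translation=[[-1, 0, -2], [-1, 0, -5], [-1.5, 0, -8], [-2, 0, -12], [-2, 0, -12]], turn=[0, 0, 0, 0, 0])

```text
t: 4.35
position: [0.4278, -0.0297, 0.0973]
ee_rot: [0.035, 0.999, 0.0, -0.005]
wrist_force: [-17.0, -6.0, 3.1]
opening: -0.0
gripper_force: 8.0
```

```bash
cat > look.py <<'E'
import sys
from flag import *
np.set_printoptions(precision=4,suppress=True)
p=arm.camera("scene"); c=p["frame"][110:290,130:330]; cv2.imwrite("pics/"+sys.argv[1],cv2.cvtColor(cv2.resize(c,None,fx=3,fy=3,interpolation=2),cv2.COLOR_RGB2BGR))
for q in (p,arm.camera("top")):
    for d in arm.place_of(q,"grinder_flag_lip")[:2]:
        c,r=px(q,d["position"]); print(round(d["score"],2),int(c),int(r),world(q,c,r))
E
python3 look.py l1.png
```

```text
0.91 224 192 [ 0.4488 -0.0329  0.1001]
0.54 254 176 [0.625  0.1636 0.1032]
```

View pics/l1.png

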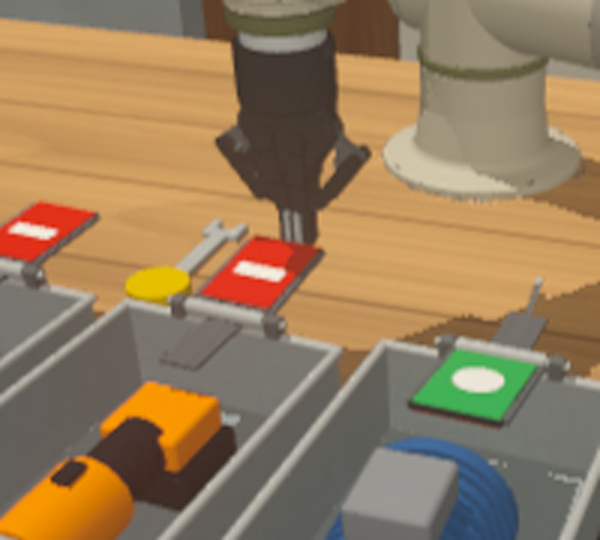

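Friction on the lip lifts the flag: the lip is now about 8 mm higher, and the picture shows the flag tilting with only the fingertip touching it. I'll follow the arc.

Call:
step_arm(claw=[-1, -1, -1, -1, -1, -1, -1, -1], translation=[[-1, 0, -6], [-2.5, 0, -13], [-4.5, 0, -20], [-7, 0, -26.5], [-10, 0, -33], [-13.5, 0, -39], [-13.5, 0, -39], [-13.5, 0, -39]], turn=[0, 0, 0, 0, 0, 0, 0, 0])

```text
t: 5.35
position: [0.4413, -0.0309, 0.137]
ee_rot: [0.035, 0.999, -0.0, -0.005]
wrist_force: [-22.4, -4.5, 13.9]
opening: 0.0003
gripper_force: 10.9
```

```bash
python3 look.py l2.png
```

```text
0.85 220 180 [ 0.4618 -0.0343  0.1383]
0.43 274 298 [0.756  0.1923 0.0997]
0.15 294 243 [0.4811 0.0682 0.0012]
```

View pics/l2.png

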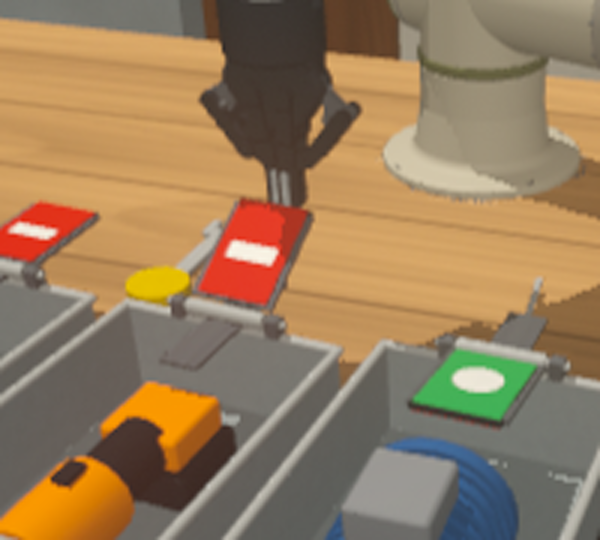

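Flag is at about 0.53 rad with steady contact. I'll carry it on towards upright.

Call:
step_arm(claw=[-1, -1, -1, -1, -1, -1, -1, -1, -1, -1], translation=[[-4, 0, -6], [-8.5, 0, -13], [-13, 0, -18], [-18, 0, -23], [-24, 0, -27.5], [-30, 0, -31], [-41, 0, -37], [-54, 0, -41], [-68, 0, -43], [-68, 0, -43]], turn=[0, 0, 0, 0, 0, 0, 0, 0, 0, 0])

```text
t: 6.55
position: [0.5136, -0.0359, 0.1803]
ee_rot: [0.036, 0.999, -0.0, 0.0]
wrist_force: [-0.2, -0.1, -0.6]
opening: -0.0001
gripper_force: 0.0
```

```bash
python3 look.py l3.png
```

```text
0.71 201 175 [ 0.534  -0.0393  0.1807]
```

View pics/l3.png

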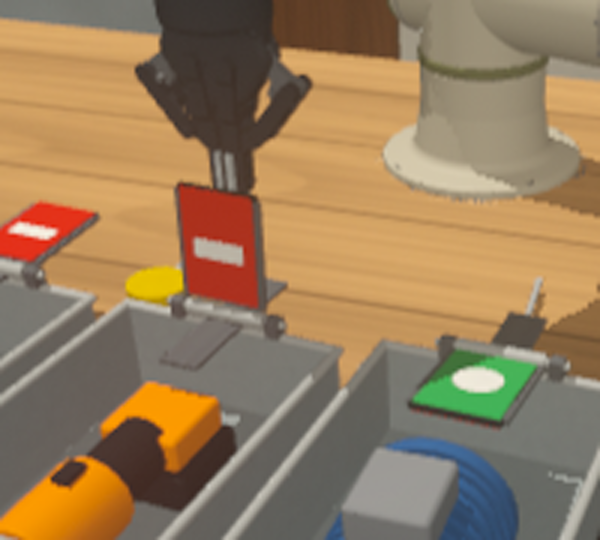

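Flag is just short of upright, with the fingertip behind it on the green side. I'll push it over, keeping the tip near 84 mm from the hinge.

Call:
step_arm(claw=[-1, -1, -1, -1, -1, -1, -1, -1, -1, -1, -1, -1], translation=[[-9, 0, 0], [-19, 0, 0.5], [-28, 0, 2], [-36, 0, 4], [-44, 0, 6.5], [-52, 0, 10], [-59, 0, 14.5], [-66, 0, 20], [-72, 0, 25], [-78, 0, 31], [-82.5, 0, 38], [-82.5, 0, 38]], turn=[0, 0, 0, 0, 0, 0, 0, 0, 0, 0, 0, 0])

```text
t: 7.95
position: [0.595, -0.0416, 0.141]
ee_rot: [0.036, 0.999, 0.0, -0.001]
wrist_force: [-0.8, -0.1, 0.6]
opening: 0.0002
gripper_force: 0.0
```

```bash
python3 look.py l4.png
```

```text
0.59 179 214 [ 0.6199 -0.05    0.1341]
```

View pics/l4.png

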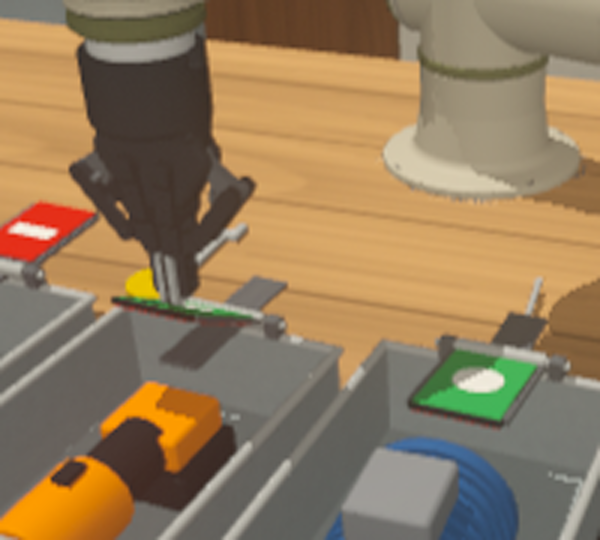

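Flag is over at about 2.6 rad with the tip on the green face. Next I'll lower it gently.

Call:
step_arm(claw=[-1, -1, -1, -1, -1, -1, -1, -1], translation=[[-3, 0, 5], [-6, 0, 10], [-8, 0, 15], [-10, 0, 21], [-12, 0, 27], [-13, 0, 32], [-14, 0, 37], [-14, 0, 38]], turn=[0, 0, 0, 0, 0, 0, 0, 0])

```text
t: 8.95
position: [0.6087, -0.0427, 0.1035]
ee_rot: [0.036, 0.999, 0.0, -0.001]
wrist_force: [-0.4, -0.2, 0.9]
opening: 0.0003
gripper_force: 0.3
```

Call:
step_arm(claw=[-1, -1, -1, -1], translation=[[0, 0, 1], [0, 0, 2.5], [0, 0, 3.5], [0, 0, 3.5]], turn=[0, 0, 0, 0])

```text
t: 9.35
position: [0.6089, -0.0427, 0.1008]
ee_rot: [0.036, 0.999, -0.0, 0.0]
wrist_force: [0.0, -0.6, 0.8]
opening: 0.0002
gripper_force: 0.0
```

Call:
step_arm(claw=[-1, -1, -1, -1], translation=[[0, 0, 1], [0, 0, 2], [0, 0, 2], [0, 0, 2]], turn=[0, 0, 0, 0])

```text
t: 9.75
position: [0.6091, -0.0427, 0.0995]
ee_rot: [0.036, 0.999, -0.0, 0.0]
wrist_force: [-1.8, 0.4, 5.7]
opening: 0.0001
gripper_force: 2.7
```

Call:
step_arm(claw=[-1, -1, -1], translation=[[0, 0, 1], [0, 0, 1.5], [0, 0, 1.5]], turn=[0, 0, 0])

```text
t: 10.05
position: [0.6091, -0.0428, 0.0993]
ee_rot: [0.036, 0.999, -0.0, 0.001]
wrist_force: [-6.3, 1.2, 15.3]
opening: 0.0001
gripper_force: 7.6
```

The tip is on the end stop: force rose to 15 N with almost no movement. I'll lift off, back away and check.

Call:
step_arm(claw=[-1, -1, -1, -1, -1, -1, -1, -1, -1, -1, -1], translation=[[0, 0, -3], [0, 0, -15], [0, 0, -50], [0, 0, -100], [0, 0, -130], [50, 0, -130], [100, 0, -130], [150, 0, -130], [200, 0, -130], [230, 0, -130], [230, 0, -130]], turn=[0, 0, 0, 0, 0, 0, 0, 0, 0, 0, 0])

```text
t: 11.15
position: [0.3771, -0.0257, 0.2281]
ee_rot: [0.036, 0.999, -0.0, 0.0]
wrist_force: [-0.1, -0.1, 0.9]
opening: 0.0001
gripper_force: 0.0
```

```bash
python3 look.py l5.png
python3 - <<'E'
from flag import *
np.set_printoptions(precision=4,suppress=True)
for n in("top","scene"):
    p=arm.camera(n); f=p["frame"].astype(int)
    m=(f[...,1]>90)&(f[...,0]<90)&(f[...,2]<110)
    P=cloud(p,m); P=P[(abs(P[:,2]-.09)<.04)&(abs(P[:,1]+.045)<.06)&(P[:,0]>.5)&(P[:,0]<.66)]
    if len(P)<20: print(n,len(P)); continue
    A=np.c_[P[:,:2],np.ones(len(P))]; print(n,len(P),P.mean(0),np.linalg.lstsq(A,P[:,2],rcond=None)[0])
E
```

```text
0.69 180 239 [ 0.6049 -0.0675  0.0604]
0.93 347 177 [ 0.6258 -0.0475  0.0938]
top 799 [ 0.5893 -0.0452  0.0928] [0.0049 0.0058 0.0902]
scene 468 [ 0.5949 -0.0457  0.0914] [0.0019 0.0039 0.0905]
```

View pics/l5.png

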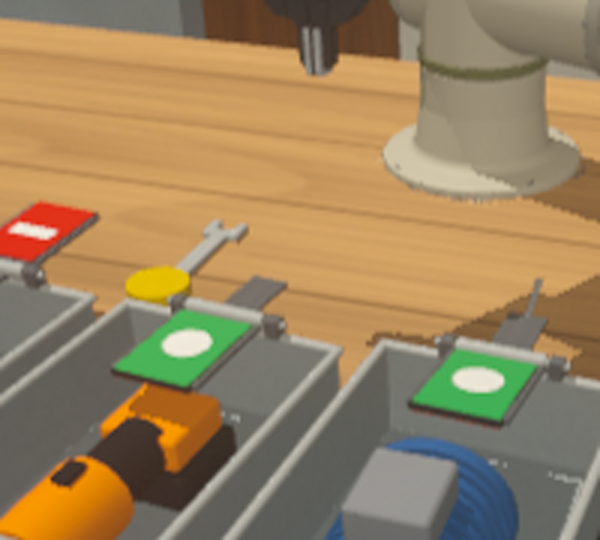

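The flag lies flat over the tray, green side up, with a slope below 0.005. Nothing else looks disturbed, so I'm handing in.

```bash
python3 -c "
from station import arm
print(arm.close_job())"
```

```text
the job is handed in; nothing more can be done
None
```

The grinder tray's flag is turned over to green and lies flat over the tray on its end stop; a final look showed nothing else disturbed, and I handed the job in at about 11 s, though because the tool only points down, the closed fingertips raised the flag by pressing on the lip's robot-side edge and lifting by friction, not from directly beneath it.

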